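Check-weigh a tin of rack screws on the bench balance

ROBOT

A 6-joint arm with a two-finger parallel gripper is mounted at the origin on the work surface. World frame = base frame: x ahead of the robot, y to its left, z up, the work surface at z = 0. Lengths are in m, angles in rad, forces in N, time in s.
With the tool pointing down it reaches from about 0.375 to 0.975 m from the base axis. Payload 3.8 kg.
Tool frame: the origin (TCP) lies midway between the tips of the shut fingers; the grasp point (between the pads) lies 19 mm behind it; z points along the fingers, y is the line along which they close (so a half turn about z gives the same grasp; the last joint's range is limited). The gripper opens to 85 mm and grips with 20 to 120 N. Pads are 22 mm wide; open, the fingers measure 114 mm over their backs; the gripper's body (76 mm by 85 mm) begins 54 mm behind the grasp point. The pads swing forward as they close: fully open they stand 13 mm farther back than shut.
Start: joints at [-1.198, 0.264, 1.604, -0, 1.274, -0.037], TCP at [0.269, -0.619, 0.197] pointing down, gripper open.
Joint ranges: [-2.63, 2.63], [-0.94, 2.18], [0.31, 2.57], [-1.31, 4.45], [0, 2.66], [-2.55, 2.55]. Speed limits (rad/s): [2.57, 2.57, 3.14, 3.14, 3.14, 3.14].

INTERFACE

Orientations are given as a unit quaternion [x, y, z, w].
In Python, from rig import read_state, get_image, finish_job gives the robot as it stands.
- The arm moves only by the tool step_arm, never from a script. Its argument "plan" is a list of rows, each an object with "xyz": the shift along the tool's x, y, z in units of 50 mm (1.0 is 50 mm), a list of three; "delta_rot": the turn, a rotation vector about the tool's x, y, z in degrees, a list of three; "claw": the closure, from 0 (fully open) to 1 (shut). In form: [{"xyz": [x, y, z], "delta_rot": [wx, wy, wz], "claw": claw}, ...]. A call has 1 to 10 rows; each row is the pose to reach, as a shift and turn from the pose commanded when the call began, along the tool's axes at that moment; what a row does not reach only later rows make up. A row lasts 1/8 s, in which the tool goes at most 62.5 mm and 10.7 degrees, less where a joint would pass 70% of its speed; a pose out of reach is approached as far as the arm can. A call with a gripper value outside its range is refused whole. The fingers move at their own pace and stop on an object; the grip force is fixed at half the most. Time passes only in rows, so rows that repeat a pose let the fingers close. It gives the time, the measured TCP pose, the force, the opening and the grip force at its end, in the units of the state.
- read_state(): the state, without advancing time (a new reading comes with each control period).
- get_image(name): name is "side" or "top" or "wrist"; returns a dict with "color" (480x640x3 uint8, blue, green, red), "range_z" (480x640 float32, m along the optical axis (not along the pixel's ray), 0 where there is no reading), "fx", "fy", "cx", "cy" (pixels), "world_from_camera" (4x4, takes a point from camera to world coordinates). Camera axes: x right, y up, looking along -z (the intrinsics and any distortion apply to the point x, -y, -z); pixel columns grow to the right and rows downward; lengths in m; the calibration is good to about 2 mm. A picture is of the moment at which its call begins.
- finish_job(): hands the job in; it is judged then, once.
The state is a dict: "t": time; "qpos": joint angles; "dq": joint speeds; "joint_efforts": joint torques, N m; "tcp_pos": TCP position; "tcp_rot": TCP orientation; "force": force on the tool from outside, world axes, zero at the start; "ft_torque": the same for the moment, N m; "finger_gap": opening from 0.0 (shut) to 1.0 (fully open); "finger_force": force on a finger pad.
Only numpy, scipy, OpenCV 4.12 (cv2) and the standard library are available. Lean on these libraries where they do the work, as an engineer would, in place of code of your own. Each camera call takes 0.05 s, during which the arm holds its last target. There are 200 camera calls.

TASK

The sealed tin of rack screws on the two-pan balance weighs about 300 g. Choose from the three steel knob weights on the mat (100, 200 and 500 g: the bigger, the heavier) and set the ones that balance the tin upright in the empty pan, put down gently rather than dropped, so that the beam floats level with the pan left alone.

Things in the scene. Friction and masses are not known exactly. Their poses are not given: they have to be found in the camera images.
- weight_100: Smallest of the three steel knob weights, 100 g: upright cylinder 22 mm in diameter, 28 mm high, with a knob (13 mm in diameter, 7 mm high) on a 4 mm neck, 39 mm high in all. Stands on the mat; origin at the centre of its underside, z up. Two thumbscrews nearby, heads 22 mm in diameter and 13 mm high with a thin 20 mm stem pointing up, are not weights.
- weight_200: Middle-sized steel knob weight, 200 g: upright cylinder 29 mm in diameter, 34 mm high, with a knob (16 mm in diameter, 8 mm high) on a 4 mm neck, 46 mm high in all. Stands on the mat; origin at the centre of its underside, z up. The 500 g weight (not listed) has the same shape, 40 mm in diameter, 61 mm high. The three change places.
- pan_floor (a point): Centre of the empty pan's floor (upper face). Round steel dish, floor 126 mm wide inside, rim 6 mm above it. x: across the beam; y: along it to the tin's pan, 260 mm off; z up. Stays horizontal as it sinks; a weight counts the same anywhere in it. Floor starts 115 mm above the table, 97 at level. It yields to a 2 to 4 N push: set weights down by height. Highest balance part: plate, 114 mm.
- beam (a joint): Tilt of the beam, rad, about a hinge midway between the pans. 0 is level; negative with the tin's side down (starts at the stop, -0.14), positive (to 0.14) with the other pan down. Spring-centred and damped: settles in 2 s. 100 g too little rests near -0.13; the right weights bring it within 0.02 of 0. The tin (80 mm in diameter, 50 mm high) is loose on its pan.
Mind the look-alikes: they are no part of the job. Leave any blue or turquoise look-alike of the weight_100 alone.

How it is judged:
By the outcome, as a careful person would: the job done as asked, in the order asked, and still so for the second after the job is handed in, with the robot touching nothing.
It also fails if it takes over 69 s, if anything falls off the work surface, if the arm or the gripper's body presses on something with over 40 N, if the wrist force passes 120 N, or if a joint passes its speed limit or range.

## Working session

There is one attempt and no reset: what is moved stays moved. The work goes in short steps, Python scripts to look and compute and a tool call to move; the robot and the scene stay as the last step left them, time stands still between calls to the robot, and variables do not carry over. Pictures are saved under pics/ and viewed, at most 10 in all, crops included, and the job is handed in when it is done.

Besides the shell and the picture viewer there is one more tool, called after "Call:" as name(argument=value, ...), one argument or row to a line, values as JSON. step_arm: Moves the arm, as the interface text tells. Its arguments: {"type":"object","properties":{"plan":{"type":"array","items":{"type":"object","properties":{"xyz":{"type":"array","items":{"type":"number"}},"delta_rot":{"type":"array","items":{"type":"number"}},"claw":{"type":"number"}}}}},"required":["plan"]}

```bash
mkdir -p pics; cat > h.py <<'E'
import numpy as np, cv2
from rig import read_state, get_image, finish_job
def cloud(im):
    z=im["range_z"]; v,u=np.mgrid[:480,:640]
    P=np.stack([(u-im["cx"])/im["fx"]*z,-(v-im["cy"])/im["fy"]*z,-z,np.ones_like(z)],-1)
    W=P@np.array(im["world_from_camera"]).T
    W=W[...,:3]; W[z==0]=np.nan
    return W
E
python3 - <<'E'
from h import *
a=get_image("top");b=get_image("side")
np.save("top.npy",cloud(a));np.save("side.npy",cloud(b))
cv2.imwrite("pics/top.png",a["color"]);cv2.imwrite("pics/side.png",b["color"])
print(a["world_from_camera"],a["fx"],b["world_from_camera"],[k for k in a]);print(read_state())
E
```

```text
[[ 0.02055244  0.98814097 -0.15216773  0.38998622]
 [-0.99963379  0.02298965  0.0142744  -0.02195955]
 [ 0.0176034   0.15181863  0.9882516   1.06427044]
 [ 0.          0.          0.          1.        ]] 605.3712598467313 [[ 0.98818704  0.07457899 -0.13388184  0.40725278]
 [-0.15296743  0.53326979 -0.83200018 -0.83671726]
 [ 0.00934541  0.84265135  0.53837845  0.62314968]
 [ 0.          0.          0.          1.        ]] ['color', 'range_z', 'fx', 'fy', 'cx', 'cy', 'world_from_camera']
{'t': 0.1, 'qpos': array([-1.19788261e+00,  2.64717001e-01,  1.60525828e+00,  7.48487563e-06,
        1.27369661e+00, -3.68790266e-02]), 'dq': array([ 6.16919344e-04, -1.67891870e-03, -4.50434897e-03,  7.97770841e-05,
       -2.84645167e-04, -1.12859956e-03]), 'joint_efforts': array([-3.33455887e-05, -5.16709936e+01, -3.68589413e+01,  7.59178124e-05,
        6.29611721e-03, -1.78442392e-06]), 'tcp_pos': array([ 0.26867653, -0.61841551,  0.19534894]), 'tcp_rot': array([ 9.79081769e-01,  2.03464515e-01, -1.70326529e-04, -1.02557843e-03]), 'force': array([0.29598414, 0.55657204, 0.02309163]), 'ft_torque': array([0.05748578, 0.02322007, 0.04754881]), 'finger_force': 0.0, 'finger_gap': 0.9967248464154076}
```

View pics/top.png

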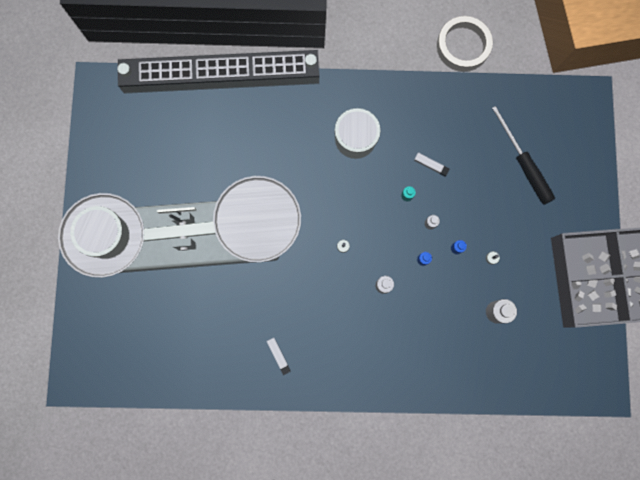

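View pics/side.png

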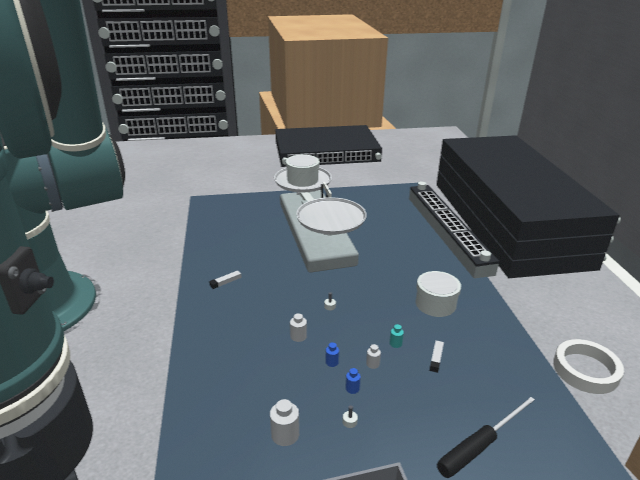

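Top view candidates: small silver knob weight at (433,221), turquoise (409,193), blue (425,258) and (460,246), and thumbscrews at (343,245) and (493,257). The larger silver weights are at (386,284) and (505,311). The silver ones fit: 100 g at (433,221), 200 g at (386,284). The 500 g one is at (505,311). The empty pan is at (257,219) and the tin's pan at (101,234).

```bash
python3 - <<'E'
from h import *
W=np.load("top.npy");c=cv2.imread("pics/top.png")
cv2.imwrite("pics/crop.png",cv2.resize(c[170:340,320:540],None,fx=3.4,fy=3.4,interpolation=cv2.INTER_CUBIC))
for n,(u,v),r in [("w100",(433,221),11),("w200",(386,284),13),("w500",(505,311),17),("turq",(409,193),11),("b1",(425,258),11),("b2",(460,246),11),("s1",(343,245),9),("s2",(493,257),9)]:
    p=W[v-r:v+r+1,u-r:u+r+1].reshape(-1,3); zt=np.nanpercentile(p[:,2],2); 
    q=p[p[:,2]>0.008]; top=q[:,2].max(); k=q[q[:,2]>top-.004]
    body=q[(q[:,2]>0.2*top)]
    f=lambda a:(a.min(0)+a.max(0))/2
    print(n,"mat",zt.round(4),"top",top.round(4),"knob",f(k).round(4),np.ptp(k,0).round(3),"body",f(body).round(4),np.ptp(body,0).round(3))
p=W[170:270,207:310].reshape(-1,3); q=p[(p[:,2]>.105)]
print("pan",((q.min(0)+q.max(0))/2).round(4),np.ptp(q,0).round(3),W[219,257],np.nanmedian(W[205:235,245:275,2]),q[:,2].max())
p=W[180:280,50:140].reshape(-1,3); q=p[p[:,2]>.06]
print("tin",((q.min(0)+q.max(0))/2).round(4),q[:,2].max())
E
```

```text
w100 mat -0.0045 top 0.0426 knob [ 0.5894 -0.2345  0.0407] [0.011 0.01  0.004] body [ 0.5902 -0.2359  0.0258] [0.021 0.022 0.034]
w200 mat -0.004 top 0.0475 knob [ 0.4773 -0.1521  0.0455] [0.015 0.015 0.004] body [ 0.4772 -0.1513  0.0286] [0.028 0.028 0.038]
w500 mat -0.0039 top 0.0646 knob [ 0.4346 -0.352   0.0626] [0.016 0.02  0.004] body [ 0.4352 -0.3518  0.039 ] [0.039 0.041 0.051]
turq mat -0.0047 top 0.0437 knob [ 0.6404 -0.192   0.0417] [0.008 0.009 0.004] body [ 0.6399 -0.1938  0.0262] [0.021 0.022 0.035]
b1 mat -0.0044 top 0.0409 knob [ 0.5249 -0.222   0.0389] [0.01  0.01  0.004] body [ 0.5245 -0.2216  0.0246] [0.022 0.02  0.033]
b2 mat -0.0049 top 0.0419 knob [ 0.5461 -0.2824  0.04  ] [0.009 0.011 0.004] body [ 0.5462 -0.2825  0.0254] [0.021 0.021 0.033]
s1 mat -0.0042 top 0.0358 knob [ 0.5446 -0.0816  0.0344] [0.003 0.    0.003] body [ 0.5448 -0.0804  0.022 ] [0.022 0.019 0.027]
s2 mat -0.0044 top 0.0337 knob [ 0.5294 -0.3448  0.0324] [0.005 0.004 0.003] body [ 0.53   -0.3446  0.021 ] [0.02  0.021 0.026]
pan [0.5699 0.0635 0.1166] [0.139 0.137 0.016] [0.57009477 0.06417079 0.11206294] 0.1138881136597022 0.12480875935602764
tin [0.543  0.3232 0.103 ] 0.13411983841206443
```

View pics/crop.png

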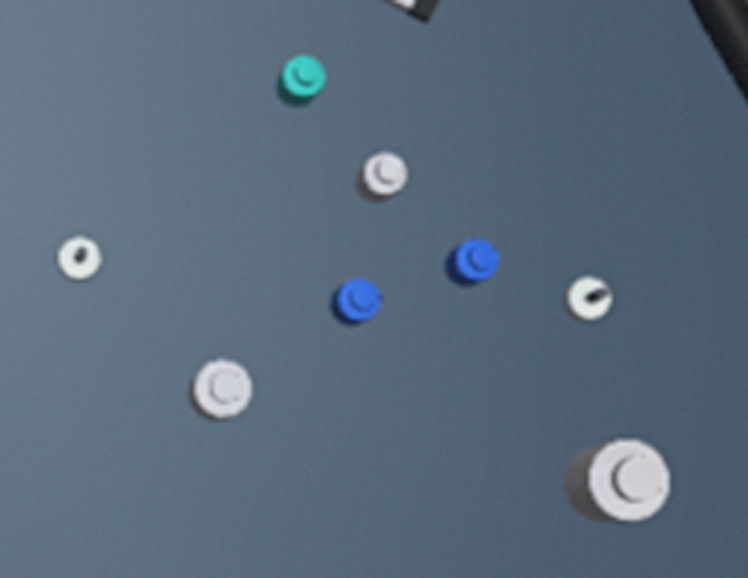

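The crop confirms it: the silver 100 g weight is at (385,174) in the crop, between the turquoise and blue look-alikes. The silver 200 g weight is at (222,388) and the 500 g one at (628,480). I'm moving above the 200 g weight with the wrist orientation kept, since that leaves clear gaps for the fingers.

Call:
step_arm(
  plan=[
    {"xyz": [0.5, -0.46, 0], "delta_rot": [0, 0, 0], "claw": 0.2},
    {"xyz": [1.3, -1.2, 0], "delta_rot": [0, 0, 0], "claw": 0.3},
    {"xyz": [2.2, -2.0, 0], "delta_rot": [0, 0, 0], "claw": 0.3},
    {"xyz": [3.1, -2.84, 0], "delta_rot": [0, 0, 0], "claw": 0.3},
    {"xyz": [4.0, -3.66, 0], "delta_rot": [0, 0, 0], "claw": 0.3},
    {"xyz": [4.9, -4.5, 0], "delta_rot": [0, 0, 0], "claw": 0.3},
    {"xyz": [5.8, -5.3, 0], "delta_rot": [0, 0, 0], "claw": 0.3},
    {"xyz": [6.6, -6.04, 0.2], "delta_rot": [0, 0, 0], "claw": 0.3},
    {"xyz": [7.25, -6.64, 0.8], "delta_rot": [0, 0, 0], "claw": 0.3},
    {"xyz": [7.55, -6.91, 1.5], "delta_rot": [0, 0, 0], "claw": 0.3},
  ],
)

```text
t: 1.35
tcp_pos: [0.4787, -0.1497, 0.1214]
tcp_rot: [0.979, 0.205, 0.001, 0.0]
force: [1.0, -1.1, 0.1]
finger_gap: 0.699
finger_force: 0.0
```

Call:
step_arm(
  plan=[
    {"xyz": [0, 0, 0], "delta_rot": [0, 0, 0], "claw": 0.3},
    {"xyz": [0, 0, 0], "delta_rot": [0, 0, 0], "claw": 0.3},
    {"xyz": [0, 0, 0], "delta_rot": [0, 0, 0], "claw": 0.3},
  ],
)

```text
t: 1.72
tcp_pos: [0.4785, -0.1532, 0.1232]
tcp_rot: [0.979, 0.203, 0.001, 0.001]
force: [-0.8, 0.8, 0.5]
finger_gap: 0.697
finger_force: 0.0
```

```bash
cat >> h.py <<'E'
def look(n):
    im=get_image("wrist"); cv2.imwrite(f"pics/{n}.png",im["color"]); return cloud(im)
def obj(W,x,y,r=.03,zmin=.012,band=.004,zmax=.3):
    m=(np.hypot(W[...,0]-x,W[...,1]-y)<r)&(W[...,2]>zmin)&(W[...,2]<zmax)
    q=W[m]; t=np.percentile(q[:,2],99); k=q[q[:,2]>t-band]
    print("top",t.round(4),"mid",((k.min(0)+k.max(0))/2).round(4),"size",np.ptp(k,0).round(3),len(k))
def go(x,y,z):
    from scipy.spatial.transform import Rotation as R
    s=read_state(); print("tcp",s["tcp_pos"].round(4),"delta",(R.from_quat(s["tcp_rot"]).inv().apply(np.array([x,y,z])-s["tcp_pos"])/.05).round(3), "rot",s["tcp_rot"].round(4),"F",s["force"].round(2),"gap",s["finger_gap"],"t",s["t"])
E
python3 -c "
from h import *
W=look('w1'); obj(W,.477,-.152); print(np.nanmedian(W[...,2])); go(.4773,-.1515,.006)"
```

```text
top 0.2528 mid [ 0.4932 -0.1462  0.2517] size [0.021 0.045 0.006] 2272
0.00035566586470187067
tcp [ 0.4784 -0.1531  0.1232] delta [-0.012 -0.044  2.344] rot [9.792e-01 2.028e-01 1.200e-03 8.000e-04] F [-0.14  0.06  0.6 ] gap 0.6999182206197083 t 1.775
```

View pics/w1.png

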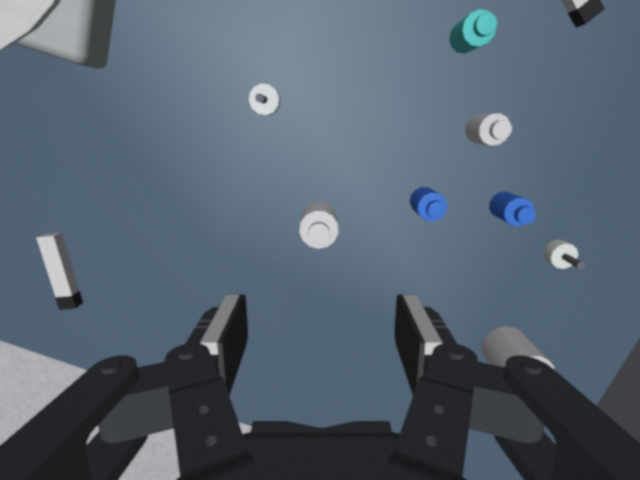

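The wrist picture shows the 200 g weight at (319,225), centred between the fingers. The 100 g one is at (490,130), with turquoise and blue look-alikes around it. I'll refine both positions from this view.

```bash
python3 -c "
from h import *
W=look('w1b'); obj(W,.477,-.152,zmax=.06); obj(W,.59,-.235,zmax=.06); obj(W,.57,.064,.06,zmin=.1,band=.02,zmax=.16)"
```

```text
top 0.0464 mid [ 0.4768 -0.1522  0.045 ] size [0.015 0.016 0.005] 391
top 0.0396 mid [ 0.5894 -0.236   0.0383] size [0.012 0.013 0.005] 321
top 0.116 mid [0.5354 0.0171 0.1145] size [0.013 0.012 0.004] 397
```

Call:
step_arm(
  plan=[
    {"xyz": [-0.02, -0.03, 0.4], "delta_rot": [0, 0, 0], "claw": 0.3},
    {"xyz": [-0.02, -0.03, 1.0], "delta_rot": [0, 0, 0], "claw": 0.3},
    {"xyz": [-0.02, -0.03, 1.6], "delta_rot": [0, 0, 0], "claw": 0.3},
    {"xyz": [-0.02, -0.03, 2.1], "delta_rot": [0, 0, 0], "claw": 0.3},
    {"xyz": [-0.02, -0.03, 2.34], "delta_rot": [0, 0, 0], "claw": 0.3},
    {"xyz": [-0.02, -0.03, 2.34], "delta_rot": [0, 0, 0], "claw": 0.3},
    {"xyz": [-0.02, -0.03, 2.34], "delta_rot": [0, 0, 0], "claw": 0.5},
    {"xyz": [-0.02, -0.03, 2.34], "delta_rot": [0, 0, 0], "claw": 0.6},
    {"xyz": [-0.02, -0.03, 2.34], "delta_rot": [0, 0, 0], "claw": 0.8},
    {"xyz": [-0.02, -0.03, 2.34], "delta_rot": [0, 0, 0], "claw": 0.9},
  ],
)

```text
t: 3.08
tcp_pos: [0.4769, -0.1512, 0.0055]
tcp_rot: [0.979, 0.204, 0.001, 0.001]
force: [-0.3, -1.0, 4.3]
finger_gap: 0.124
finger_force: 58.6
```

Call:
step_arm(
  plan=[
    {"xyz": [0, 0, 0], "delta_rot": [0, 0, 0], "claw": 0.9},
    {"xyz": [0, 0, 0], "delta_rot": [0, 0, 0], "claw": 0.9},
    {"xyz": [0, 0, 0], "delta_rot": [0, 0, 0], "claw": 0.9},
    {"xyz": [0, 0, 0], "delta_rot": [0, 0, 0], "claw": 0.9},
  ],
)

```text
t: 3.58
tcp_pos: [0.4769, -0.1512, 0.0054]
tcp_rot: [0.979, 0.203, 0.001, 0.0]
force: [-0.3, -1.4, 6.3]
finger_gap: 0.127
finger_force: 58.9
```

```bash
python3 - <<'E'
from h import *
W=look('w2'); im=get_image("side"); a=cv2.imread('pics/w2.png'); s=im["color"]
cv2.imwrite('pics/c2.png',np.hstack([cv2.resize(a[120:480,120:520],(400,360)),cv2.resize(s[270:400,220:365],(400,360))]))
E
```

```text
(no output)
```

View pics/c2.png

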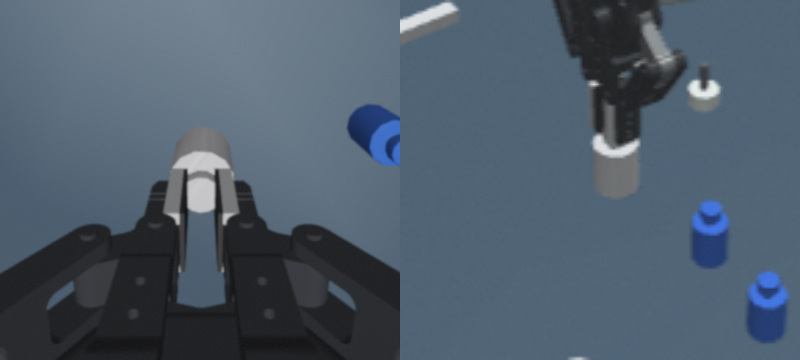

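```bash
python3 - <<'E'
from h import *
W=cloud(get_image("side")); T=cloud(get_image("top"))
for v,u in [(310,290),(315,296),(318,296),(322,294),(326,296),(330,297),(336,297),(342,297),(318,302)]: print(u,v,W[v,u].round(4))
P=cloud(get_image("wrist"))
for v,u in [(258,320),(275,322),(290,322),(305,322),(320,322),(300,295),(300,350),(380,300),(380,340)]: print('w',u,v,P[v,u].round(4))
print(read_state())
E
```

```text
290 310 [ 0.4644 -0.1496  0.0579]
296 315 [ 0.4728 -0.1657  0.0594]
296 318 [ 0.4727 -0.1657  0.0529]
294 322 [ 0.4703 -0.1532  0.0338]
296 326 [ 0.4725 -0.1644  0.0343]
297 330 [ 0.474  -0.1652  0.0258]
297 336 [ 0.4737 -0.1655  0.0126]
297 342 [ 0.4733 -0.1675  0.0007]
302 318 [ 0.4825 -0.1679  0.0535]
w 320 258 [ 0.489  -0.1455  0.0168]
w 322 275 [ 0.4879 -0.147   0.0333]
w 322 290 [ 0.4817 -0.1496  0.0338]
w 322 305 [ 0.4808 -0.15    0.0457]
w 322 320 [ 0.4747 -0.1526  0.0458]
w 295 300 [ 0.4823 -0.1383  0.0535]
w 350 300 [ 0.4905 -0.1571  0.0535]
w 300 380 [ 0.4668 -0.148   0.0758]
w 340 380 [ 0.4729 -0.1597  0.077 ]
{'t': 3.825, 'qpos': array([-3.56747294e-01,  1.39764171e-01,  2.14306297e+00, -8.53131494e-05,
        8.57078947e-01,  8.04225447e-01]), 'dq': array([-0.00129487,  0.001288  , -0.00050908, -0.0009447 , -0.0008863 ,
       -0.00082526]), 'joint_efforts': array([ 3.14552905e-01, -3.40985978e+01, -2.66298473e+01,  1.35590835e-01,
       -4.16031992e-02,  2.54900704e-03]), 'tcp_pos': array([ 0.47691632, -0.15119699,  0.0054086 ]), 'tcp_rot': array([9.79072911e-01, 2.03508041e-01, 6.96544780e-04, 4.76436287e-04]), 'force': array([-0.21824075, -0.53300475,  5.43310633]), 'ft_torque': array([-0.03588755,  0.04853207,  0.0650135 ]), 'finger_force': 58.86782348155975, 'finger_gap': 0.12464634143842493}
```

The fingers hold the 200 g weight by its knob. It still stands upright, with its shoulder at z 34 mm, so the grip is firm. I'll keep this grip and set down relative to the grasp height (TCP reading 5 mm when the underside is at 0).

Call:
step_arm(
  plan=[
    {"xyz": [0, 0, -0.1], "delta_rot": [0, 0, 0], "claw": 0.9},
    {"xyz": [0, 0, -0.4], "delta_rot": [0, 0, 0], "claw": 0.9},
    {"xyz": [0, 0, -0.9], "delta_rot": [0, 0, 0], "claw": 0.9},
    {"xyz": [0, 0, -1.6], "delta_rot": [0, 0, 0], "claw": 0.9},
    {"xyz": [0, 0, -2.3], "delta_rot": [0, 0, 0], "claw": 0.9},
    {"xyz": [0, 0, -2.8], "delta_rot": [0, 0, 0], "claw": 0.9},
    {"xyz": [0, 0, -3.1], "delta_rot": [0, 0, 0], "claw": 0.9},
    {"xyz": [0, 0, -3.1], "delta_rot": [0, 0, 0], "claw": 0.9},
    {"xyz": [0, 0, -3.1], "delta_rot": [0, 0, 0], "claw": 0.9},
  ],
)

```text
t: 4.95
tcp_pos: [0.475, -0.1504, 0.1583]
tcp_rot: [0.979, 0.203, -0.001, -0.001]
force: [-0.0, -0.4, -1.9]
finger_gap: 0.128
finger_force: 58.6
```

Call:
step_arm(
  plan=[
    {"xyz": [0.2, -0.16, 0], "delta_rot": [0, 0, 0], "claw": 0.9},
    {"xyz": [0.7, -0.56, 0], "delta_rot": [0, 0, 0], "claw": 0.9},
    {"xyz": [1.3, -1.05, 0], "delta_rot": [0, 0, 0], "claw": 0.9},
    {"xyz": [1.9, -1.53, 0], "delta_rot": [0, 0, 0], "claw": 0.9},
    {"xyz": [2.5, -2.0, 0], "delta_rot": [0, 0, 0], "claw": 0.9},
    {"xyz": [3.1, -2.5, 0], "delta_rot": [0, 0, 0], "claw": 0.9},
    {"xyz": [3.6, -2.9, 0], "delta_rot": [0, 0, 0], "claw": 0.9},
    {"xyz": [3.98, -3.2, 0], "delta_rot": [0, 0, 0], "claw": 0.9},
    {"xyz": [3.98, -3.2, 0], "delta_rot": [0, 0, 0], "claw": 0.9},
    {"xyz": [3.98, -3.2, 0], "delta_rot": [0, 0, 0], "claw": 0.9},
  ],
)

```text
t: 6.2
tcp_pos: [0.5942, 0.0749, 0.159]
tcp_rot: [0.979, 0.204, -0.001, 0.0]
force: [-0.4, 0.4, -2.5]
finger_gap: 0.125
finger_force: 58.7
```

```bash
python3 - <<'E'
from h import *
W=look('w3'); im=get_image("side"); a=cv2.imread('pics/w3.png'); s=im["color"]
cv2.imwrite('pics/c3.png',np.hstack([cv2.resize(a,(480,360)),cv2.resize(s[140:280,255:385],(320,360))]))
go(.596,.075,.1204)
T=cloud(get_image("top")); S=cloud(im)
for n,C in(("top",T),("side",S)):
    q=C[(np.hypot(C[...,0]-.57,C[...,1]-.0635)<.08)&(C[...,2]>.105)&(C[...,2]<.13)]; print(n,((q.min(0)+q.max(0))/2).round(4),np.ptp(q,0).round(3),np.median(q[:,2]))
q=S[(np.hypot(S[...,0]-.596,S[...,1]-.075)<.03)&(S[...,2]>.14)&(S[...,2]<.185)];print('weight',q.min(0),q.max(0))
E
```

```text
tcp [0.5943 0.0744 0.1593] delta [0.037 0.003 0.778] rot [ 9.792e-01  2.030e-01 -4.000e-04  1.000e-04] F [ 0.41  0.62 -2.04] gap 0.12882312869910792 t 6.3
top [0.5709 0.0637 0.1161] [0.124 0.137 0.017] 0.11438031835946316
side [0.5684 0.0635 0.1167] [0.137 0.141 0.013] 0.11546592551120816
weight [0.57916078 0.05665379 0.15341496] [0.60714366 0.07323356 0.18498405]
```

View pics/c3.png

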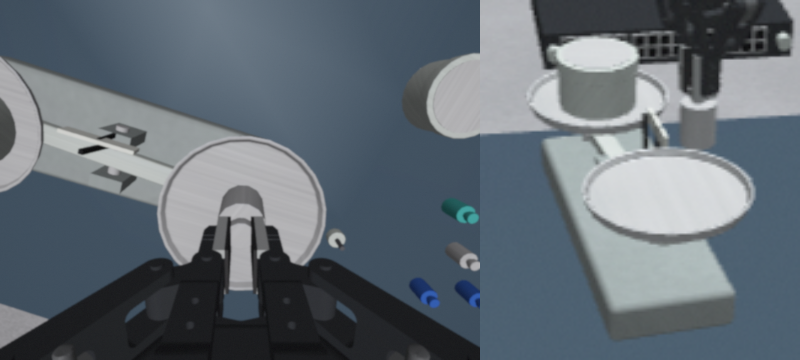

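The weight hangs upright over the far half of the pan, with its underside at about 0.153. Now I lower it slowly to the floor at about 0.115.

Call:
step_arm(
  plan=[
    {"xyz": [0, 0, 0.2], "delta_rot": [0, 0, 0], "claw": 0.9},
    {"xyz": [0, 0, 0.4], "delta_rot": [0, 0, 0], "claw": 0.9},
    {"xyz": [0, 0, 0.55], "delta_rot": [0, 0, 0], "claw": 0.9},
    {"xyz": [0, 0, 0.65], "delta_rot": [0, 0, 0], "claw": 0.9},
    {"xyz": [0, 0, 0.72], "delta_rot": [0, 0, 0], "claw": 0.9},
    {"xyz": [0, 0, 0.76], "delta_rot": [0, 0, 0], "claw": 0.9},
    {"xyz": [0, 0, 0.78], "delta_rot": [0, 0, 0], "claw": 0.9},
    {"xyz": [0, 0, 0.79], "delta_rot": [0, 0, 0], "claw": 0.9},
    {"xyz": [0, 0, 0.79], "delta_rot": [0, 0, 0], "claw": 0.9},
    {"xyz": [0, 0, 0.79], "delta_rot": [0, 0, 0], "claw": 0.9},
  ],
)

```text
t: 7.6
tcp_pos: [0.5951, 0.0753, 0.1205]
tcp_rot: [0.979, 0.203, 0.0, 0.0]
force: [-1.1, 0.2, 0.2]
finger_gap: 0.126
finger_force: 58.9
```

```bash
python3 - <<'E'
from h import *
go(.596,.075,.1204)
S=cloud(get_image("side"))
q=S[(np.hypot(S[...,0]-.594,S[...,1]-.0745)<.016)&(S[...,2]>.12)&(S[...,2]<.155)];print('weight top edge',np.percentile(q[:,2],[1,50,90,99]))
E
```

```text
tcp [0.5951 0.0753 0.1205] delta [0.015 0.013 0.003] rot [9.791e-01 2.035e-01 4.000e-04 0.000e+00] F [-1.11  0.19  0.16] gap 0.12624011802571433 t 7.6
weight top edge [0.1204323  0.13924782 0.14980078 0.15166435]
```

Contact: the force went from -2 N to about 0. I'll open gently and rise.

Call:
step_arm(
  plan=[
    {"xyz": [0, 0, 0], "delta_rot": [0, 0, 0], "claw": 0.8},
    {"xyz": [0, 0, 0], "delta_rot": [0, 0, 0], "claw": 0.7},
    {"xyz": [0, 0, 0], "delta_rot": [0, 0, 0], "claw": 0.6},
    {"xyz": [0, 0, 0], "delta_rot": [0, 0, 0], "claw": 0.5},
    {"xyz": [0, 0, 0], "delta_rot": [0, 0, 0], "claw": 0.5},
    {"xyz": [0, 0, -0.1], "delta_rot": [0, 0, 0], "claw": 0.5},
    {"xyz": [0, 0, -0.4], "delta_rot": [0, 0, 0], "claw": 0.5},
    {"xyz": [0, 0, -0.9], "delta_rot": [0, 0, 0], "claw": 0.5},
    {"xyz": [0, 0, -1.3], "delta_rot": [0, 0, 0], "claw": 0.5},
    {"xyz": [0, 0, -1.4], "delta_rot": [0, 0, 0], "claw": 0.5},
  ],
)

```text
t: 8.9
tcp_pos: [0.5964, 0.0753, 0.193]
tcp_rot: [0.979, 0.203, 0.002, 0.0]
force: [-0.2, 0.6, 0.3]
finger_gap: 0.498
finger_force: 0.0
```

```bash
python3 - <<'E'
from h import *
W=look('w4'); im=get_image("side"); s=im["color"]; a=cv2.imread('pics/w4.png')
cv2.imwrite('pics/c4.png',np.hstack([cv2.resize(a,(480,360)),cv2.resize(s[140:280,255:385],(320,360))]))
go(.5894,-.236,.10); obj(W,.595,.075,.02,zmin=.12,zmax=.165)
q=W[(np.hypot(W[...,0]-.57,W[...,1]-.0635)<.07)&(W[...,2]>.105)&(W[...,2]<.13)];print(np.median(q[:,2]),q.min(0),q.max(0))
E
```

```text
tcp [0.5953 0.0753 0.1912] delta [-2.593  5.661  1.823] rot [9.791e-01 2.035e-01 9.000e-04 1.000e-04] F [0.27 0.31 0.48] gap 0.49789881316350554 t 9.0
top 0.1611 mid [0.5949 0.0744 0.1594] size [0.016 0.016 0.005] 551
0.11415829694360655 [ 0.50014222 -0.00596745  0.11114146] [0.63800087 0.13248617 0.12994806]
```

View pics/c4.png

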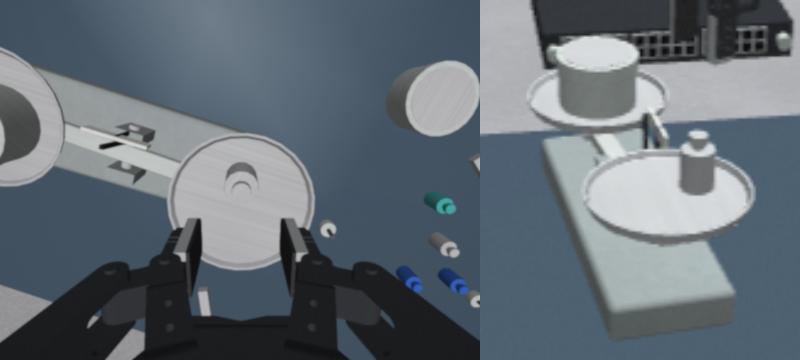

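The 200 g weight stands upright at the far side of the pan (crop (240,180), side view (697,165)), and the tin is undisturbed. Next is the 100 g weight at (0.589,-0.236).

Call:
step_arm(
  plan=[
    {"xyz": [-0.2, 0.4, 0], "delta_rot": [0, 0, 0], "claw": 0.5},
    {"xyz": [-0.55, 1.2, 0], "delta_rot": [0, 0, 0], "claw": 0.5},
    {"xyz": [-1.0, 2.15, 0], "delta_rot": [0, 0, 0], "claw": 0.5},
    {"xyz": [-1.45, 3.15, 0], "delta_rot": [0, 0, 0], "claw": 0.5},
    {"xyz": [-1.9, 4.1, 0.2], "delta_rot": [0, 0, 0], "claw": 0.5},
    {"xyz": [-2.3, 5.0, 0.5], "delta_rot": [0, 0, 0], "claw": 0.5},
    {"xyz": [-2.59, 5.66, 0.9], "delta_rot": [0, 0, 0], "claw": 0.4},
    {"xyz": [-2.59, 5.66, 1.1], "delta_rot": [0, 0, 0], "claw": 0.4},
    {"xyz": [-2.59, 5.66, 1.1], "delta_rot": [0, 0, 0], "claw": 0.4},
    {"xyz": [-2.59, 5.66, 1.1], "delta_rot": [0, 0, 0], "claw": 0.4},
  ],
)

```text
t: 10.25
tcp_pos: [0.5889, -0.2352, 0.1354]
tcp_rot: [0.979, 0.204, 0.0, -0.0]
force: [-0.1, 0.5, -0.4]
finger_gap: 0.601
finger_force: 0.0
```

```bash
python3 - <<'E'
from h import *
W=look('w5'); go(.5894,-.236,.0); obj(W,.5894,-.236,.02,zmax=.05)
s=read_state()["tcp_pos"]
S=cloud(get_image("side")); T=cloud(get_image("top"))
for n,C in(("wrist",W),("side",S)):
    q=C[(np.hypot(C[...,0]-s[0],C[...,1]-s[1])<.06)&(C[...,2]>.06)]; print(n,"lowest gripper z",np.percentile(q[:,2],[0,1,5,50]) if len(q) else None)
for x,y in((.595,.075),): obj(T,x,y,.02,zmin=.12,zmax=.17)
E
```

```text
tcp [ 0.5893 -0.2352  0.1358] delta [-0.006  0.014  2.717] rot [9.790e-01 2.041e-01 5.000e-04 2.000e-04] F [0.98 0.08 0.44] gap 0.5966071251524375 t 10.3
top 0.0396 mid [ 0.5895 -0.2361  0.0381] size [0.013 0.013 0.005] 230
wrist lowest gripper z [0.17171323 0.18098881 0.19720864 0.24203315]
side lowest gripper z [0.17285292 0.18386768 0.21070281 0.36915862]
top 0.1618 mid [0.5949 0.0741 0.1607] size [0.016 0.014 0.006] 71
```

The lowest finger point reads 36 mm above the TCP reading, which explains the knob grip. The same knob grip suits the 100 g weight, with its shoulder at 28 mm and the TCP reading at about 0.

Call:
step_arm(
  plan=[
    {"xyz": [-0.01, 0.01, 0.4], "delta_rot": [0, 0, 0], "claw": 0.4},
    {"xyz": [-0.01, 0.01, 1.1], "delta_rot": [0, 0, 0], "claw": 0.5},
    {"xyz": [-0.01, 0.01, 1.8], "delta_rot": [0, 0, 0], "claw": 0.5},
    {"xyz": [-0.01, 0.01, 2.4], "delta_rot": [0, 0, 0], "claw": 0.5},
    {"xyz": [-0.01, 0.01, 2.69], "delta_rot": [0, 0, 0], "claw": 0.5},
    {"xyz": [-0.01, 0.01, 2.69], "delta_rot": [0, 0, 0], "claw": 0.6},
    {"xyz": [-0.01, 0.01, 2.69], "delta_rot": [0, 0, 0], "claw": 0.7},
    {"xyz": [-0.01, 0.01, 2.69], "delta_rot": [0, 0, 0], "claw": 0.8},
    {"xyz": [-0.01, 0.01, 2.69], "delta_rot": [0, 0, 0], "claw": 0.9},
    {"xyz": [-0.01, 0.01, 2.69], "delta_rot": [0, 0, 0], "claw": 0.95},
  ],
)

```text
t: 11.65
tcp_pos: [0.5897, -0.237, 0.0022]
tcp_rot: [0.979, 0.203, 0.001, 0.001]
force: [-0.8, -0.2, 5.6]
finger_gap: 0.079
finger_force: 58.8
```

Call:
step_arm(
  plan=[
    {"xyz": [0, 0, 0], "delta_rot": [0, 0, 0], "claw": 0.95},
    {"xyz": [0, 0, 0], "delta_rot": [0, 0, 0], "claw": 0.95},
    {"xyz": [0, 0, 0], "delta_rot": [0, 0, 0], "claw": 0.95},
  ],
)

```text
t: 12.02
tcp_pos: [0.5897, -0.237, 0.0022]
tcp_rot: [0.979, 0.203, 0.001, 0.001]
force: [-0.6, 0.5, 6.4]
finger_gap: 0.079
finger_force: 58.9
```

Call:
step_arm(
  plan=[
    {"xyz": [0, 0, -0.1], "delta_rot": [0, 0, 0], "claw": 0.95},
    {"xyz": [0, 0, -0.4], "delta_rot": [0, 0, 0], "claw": 0.95},
    {"xyz": [0, 0, -0.9], "delta_rot": [0, 0, 0], "claw": 0.95},
    {"xyz": [0, 0, -1.6], "delta_rot": [0, 0, 0], "claw": 0.95},
    {"xyz": [0, 0, -2.3], "delta_rot": [0, 0, 0], "claw": 0.95},
    {"xyz": [0, 0, -2.9], "delta_rot": [0, 0, 0], "claw": 0.95},
    {"xyz": [0, 0, -3.2], "delta_rot": [0, 0, 0], "claw": 0.95},
    {"xyz": [0, 0, -3.2], "delta_rot": [0, 0, 0], "claw": 0.95},
    {"xyz": [0, 0, -3.2], "delta_rot": [0, 0, 0], "claw": 0.95},
  ],
)

```text
t: 13.15
tcp_pos: [0.5875, -0.2362, 0.159]
tcp_rot: [0.979, 0.203, -0.001, -0.001]
force: [-0.0, -0.0, -0.8]
finger_gap: 0.077
finger_force: 58.7
```

Call:
step_arm(
  plan=[
    {"xyz": [0.05, -0.3, 0], "delta_rot": [0, 0, 0], "claw": 0.95},
    {"xyz": [0.26, -1.0, 0], "delta_rot": [0, 0, 0], "claw": 0.95},
    {"xyz": [0.5, -1.9, 0], "delta_rot": [0, 0, 0], "claw": 0.95},
    {"xyz": [0.73, -2.85, 0], "delta_rot": [0, 0, 0], "claw": 0.95},
    {"xyz": [0.97, -3.75, 0], "delta_rot": [0, 0, 0], "claw": 0.95},
    {"xyz": [1.2, -4.6, 0], "delta_rot": [0, 0, 0], "claw": 0.95},
    {"xyz": [1.38, -5.3, 0], "delta_rot": [0, 0, 0], "claw": 0.95},
    {"xyz": [1.46, -5.66, 0], "delta_rot": [0, 0, 0], "claw": 0.95},
    {"xyz": [1.46, -5.66, 0], "delta_rot": [0, 0, 0], "claw": 0.95},
    {"xyz": [1.46, -5.66, 0], "delta_rot": [0, 0, 0], "claw": 0.95},
  ],
)

```text
t: 14.4
tcp_pos: [0.5427, 0.0512, 0.1603]
tcp_rot: [0.979, 0.203, -0.0, 0.0]
force: [-0.3, -0.7, -1.2]
finger_gap: 0.075
finger_force: 58.8
```

```bash
python3 - <<'E'
from h import *
W=look('w6'); im=get_image("side"); s=im["color"]; a=cv2.imread('pics/w6.png')
cv2.imwrite('pics/c6.png',np.hstack([cv2.resize(a,(480,360)),cv2.resize(s[140:280,255:385],(320,360))]))
go(.544,.052,.1172)
S=cloud(im); q=S[(np.hypot(S[...,0]-.544,S[...,1]-.052)<.02)&(S[...,2]>.135)&(S[...,2]<.18)];print('weight',q.min(0),q.max(0))
E
```

```text
tcp [0.5429 0.0509 0.1605] delta [ 0.029 -0.012  0.866] rot [ 9.792e-01  2.028e-01 -1.000e-04  2.000e-04] F [-0.91 -0.6  -1.05] gap 0.07266447478936013 t 14.5
weight [0.53182096 0.0393528  0.15787396] [0.55287938 0.05767431 0.17973032]
```

View pics/c6.png

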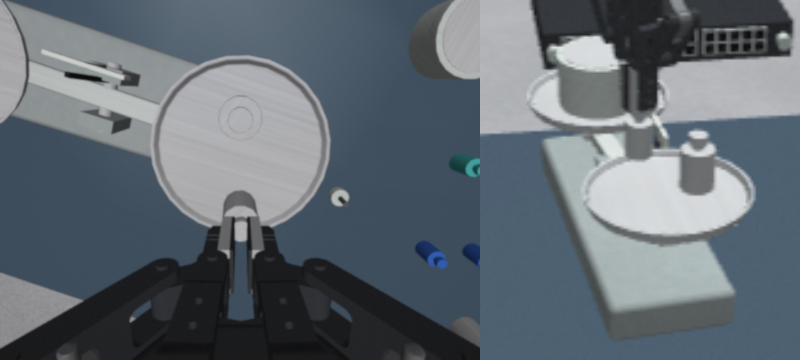

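The 100 g weight hangs upright over the near half of the pan, clear of the 200 g one. I'll lower it to contact (about 0.9) and follow the pan down to level (about 1.2).

Call:
step_arm(
  plan=[
    {"xyz": [0, 0, 0.2], "delta_rot": [0, 0, 0], "claw": 0.95},
    {"xyz": [0, 0, 0.45], "delta_rot": [0, 0, 0], "claw": 0.95},
    {"xyz": [0, 0, 0.65], "delta_rot": [0, 0, 0], "claw": 0.95},
    {"xyz": [0, 0, 0.78], "delta_rot": [0, 0, 0], "claw": 0.95},
    {"xyz": [0, 0, 0.86], "delta_rot": [0, 0, 0], "claw": 0.95},
    {"xyz": [0, 0, 0.9], "delta_rot": [0, 0, 0], "claw": 0.95},
    {"xyz": [0, 0, 0.93], "delta_rot": [0, 0, 0], "claw": 0.95},
    {"xyz": [0, 0, 0.96], "delta_rot": [0, 0, 0], "claw": 0.95},
    {"xyz": [0, 0, 0.99], "delta_rot": [0, 0, 0], "claw": 0.95},
    {"xyz": [0, 0, 1.02], "delta_rot": [0, 0, 0], "claw": 0.95},
  ],
)

```text
t: 15.75
tcp_pos: [0.5429, 0.052, 0.1097]
tcp_rot: [0.979, 0.203, 0.0, 0.0]
force: [0.2, -1.3, -0.3]
finger_gap: 0.079
finger_force: 59.0
```

Call:
step_arm(
  plan=[
    {"xyz": [0, 0, 0.03], "delta_rot": [0, 0, 0], "claw": 0.95},
    {"xyz": [0, 0, 0.06], "delta_rot": [0, 0, 0], "claw": 0.95},
    {"xyz": [0, 0, 0.09], "delta_rot": [0, 0, 0], "claw": 0.95},
    {"xyz": [0, 0, 0.12], "delta_rot": [0, 0, 0], "claw": 0.95},
    {"xyz": [0, 0, 0.15], "delta_rot": [0, 0, 0], "claw": 0.95},
    {"xyz": [0, 0, 0.17], "delta_rot": [0, 0, 0], "claw": 0.95},
    {"xyz": [0, 0, 0.19], "delta_rot": [0, 0, 0], "claw": 0.95},
    {"xyz": [0, 0, 0.19], "delta_rot": [0, 0, 0], "claw": 0.95},
    {"xyz": [0, 0, 0.19], "delta_rot": [0, 0, 0], "claw": 0.95},
    {"xyz": [0, 0, 0.19], "delta_rot": [0, 0, 0], "claw": 0.95},
  ],
)

```text
t: 17.0
tcp_pos: [0.5427, 0.0521, 0.1001]
tcp_rot: [0.979, 0.203, 0.0, -0.0]
force: [0.4, 0.4, 0.3]
finger_gap: 0.075
finger_force: 59.0
```

```bash
cat > pan.py <<'E'
from h import *
go(.544,.052,.0992)
for n in("side","top"):
    C=cloud(get_image(n)); r=np.hypot(C[...,0]-.57,C[...,1]-.0635); z=C[...,2]
    q=z[(r<.06)&(z>.085)&(z<.12)]; h,e=np.histogram(q,np.arange(.085,.121,.001)); i=h.argmax()
    print(n,"floor",np.median(q[abs(q-e[i]-.0005)<.003]).round(4),len(q))
    t=C[(np.hypot(C[...,0]-.543,C[...,1]-.323)<.03)&(z>.11)]; print("tin top",np.median(t[:,2]) if len(t) else None)
    obj(C,.595,.075,.02,zmin=.11,zmax=.165)
E
python3 pan.py
```

```text
tcp [0.5427 0.0521 0.1001] delta [0.023 0.011 0.018] rot [ 0.9791  0.2035  0.     -0.    ] F [0.35 0.44 0.27] gap 0.0749004836912275 t 17.0
side floor 0.098 1251
tin top 0.14678530667727213
top 0.1444 mid [0.5943 0.0714 0.143 ] size [0.015 0.016 0.005] 35
top floor 0.0967 528
tin top 0.14563801448784042Traceback (most recent call last):
  File "pan.py", line 8, in <module>
    obj(C,.595,.075,.02,zmin=.11,zmax=.165)
    ~~~^^^^^^^^^^^^^^^^^^^^^^^^^^^^^^^^^^^^
  File "h.py", line 13, in obj
    q=W[m]; t=np.percentile(q[:,2],99); k=q[q[:,2]>t-band]
              ~~~~~~~~~~~~~^^^^^^^^^^^
    return _quantile_unchecked(
        a, q, axis, out, overwrite_input, method, keepdims, weights)
    return _ureduce(a,
                    func=_quantile_ureduce_func,
    ...<5 lines>...
                    overwrite_input=overwrite_input,
                    method=method)
    r = func(a, **kwargs)
    result = _quantile(arr,
                       quantiles=q,
    ...<2 lines>...
                       out=out,
                       weights=wgt)
    slices_having_nans = np.isnan(arr[-1, ...])
                                  ~~~^^^^^^^^^
IndexError: index -1 is out of bounds for axis 0 with size 0
```

The pan is level, with its floor at about 0.097 and the force near 0. I'll release and withdraw.

Call:
step_arm(
  plan=[
    {"xyz": [0, 0, 0], "delta_rot": [0, 0, 0], "claw": 0.85},
    {"xyz": [0, 0, 0], "delta_rot": [0, 0, 0], "claw": 0.75},
    {"xyz": [0, 0, 0], "delta_rot": [0, 0, 0], "claw": 0.65},
    {"xyz": [0, 0, 0], "delta_rot": [0, 0, 0], "claw": 0.55},
    {"xyz": [0, 0, 0], "delta_rot": [0, 0, 0], "claw": 0.55},
    {"xyz": [0, 0, -0.15], "delta_rot": [0, 0, 0], "claw": 0.55},
    {"xyz": [0, 0, -0.5], "delta_rot": [0, 0, 0], "claw": 0.55},
    {"xyz": [0, 0, -1.0], "delta_rot": [0, 0, 0], "claw": 0.55},
    {"xyz": [0, 0, -1.7], "delta_rot": [0, 0, 0], "claw": 0.55},
    {"xyz": [0, 0, -2.2], "delta_rot": [0, 0, 0], "claw": 0.55},
  ],
)

```text
t: 18.35
tcp_pos: [0.5438, 0.0521, 0.2136]
tcp_rot: [0.979, 0.203, 0.002, 0.0]
force: [0.7, -0.3, 0.1]
finger_gap: 0.455
finger_force: 0.0
```

Call:
step_arm(
  plan=[
    {"xyz": [-0.3, 0.8, 0], "delta_rot": [0, 0, 0], "claw": 0.55},
    {"xyz": [-0.6, 1.6, 0], "delta_rot": [0, 0, 0], "claw": 0.55},
    {"xyz": [-0.9, 2.4, 0], "delta_rot": [0, 0, 0], "claw": 0.55},
    {"xyz": [-1.0, 3.0, 0], "delta_rot": [0, 0, 0], "claw": 0.55},
    {"xyz": [-1.0, 3.2, 0], "delta_rot": [0, 0, 0], "claw": 0.55},
    {"xyz": [-1.0, 3.2, 0], "delta_rot": [0, 0, 0], "claw": 0.55},
    {"xyz": [-1.0, 3.2, 0], "delta_rot": [0, 0, 0], "claw": 0.55},
    {"xyz": [-1.0, 3.2, 0], "delta_rot": [0, 0, 0], "claw": 0.55},
    {"xyz": [-1.0, 3.2, 0], "delta_rot": [0, 0, 0], "claw": 0.55},
    {"xyz": [-1.0, 3.2, 0], "delta_rot": [0, 0, 0], "claw": 0.55},
  ],
)

```text
t: 19.6
tcp_pos: [0.5606, -0.1142, 0.2101]
tcp_rot: [0.979, 0.204, -0.0, -0.0]
force: [0.3, 0.5, 0.4]
finger_gap: 0.449
finger_force: 0.0
```

Call:
step_arm(
  plan=[
    {"xyz": [0, 0, 0], "delta_rot": [0, 0, 0], "claw": 0.55},
    {"xyz": [0, 0, 0], "delta_rot": [0, 0, 0], "claw": 0.55},
    {"xyz": [0, 0, 0], "delta_rot": [0, 0, 0], "claw": 0.55},
    {"xyz": [0, 0, 0], "delta_rot": [0, 0, 0], "claw": 0.55},
    {"xyz": [0, 0, 0], "delta_rot": [0, 0, 0], "claw": 0.55},
    {"xyz": [0, 0, 0], "delta_rot": [0, 0, 0], "claw": 0.55},
    {"xyz": [0, 0, 0], "delta_rot": [0, 0, 0], "claw": 0.55},
    {"xyz": [0, 0, 0], "delta_rot": [0, 0, 0], "claw": 0.55},
    {"xyz": [0, 0, 0], "delta_rot": [0, 0, 0], "claw": 0.55},
    {"xyz": [0, 0, 0], "delta_rot": [0, 0, 0], "claw": 0.55},
  ],
)

```text
t: 20.85
tcp_pos: [0.5606, -0.1146, 0.2101]
tcp_rot: [0.979, 0.203, -0.0, -0.0]
force: [0.2, -0.0, 0.1]
finger_gap: 0.451
finger_force: 0.0
```

```bash
python3 pan.py; python3 - <<'E'
from h import *
a=get_image("top")["color"]; s=get_image("side")["color"]
cv2.imwrite('pics/end.png',np.hstack([cv2.resize(a[160:290,40:320],(480,223)),cv2.resize(s[140:280,255:385],(240,223))]))
E
```

```text
tcp [ 0.5606 -0.1146  0.2101] delta [ 1.024 -3.189  2.218] rot [ 0.9791  0.2035 -0.     -0.    ] F [ 0.23 -0.01  0.05] gap 0.4512072514357313 t 20.85
side floor 0.0982 1255
tin top 0.14631483678416393
top 0.1452 mid [0.5939 0.0729 0.1435] size [0.014 0.02  0.004] 32
top floor 0.0969 3786
tin top 0.14534437898539554
top 0.146 mid [0.5946 0.0726 0.145 ] size [0.014 0.014 0.006] 57
```

View pics/end.png

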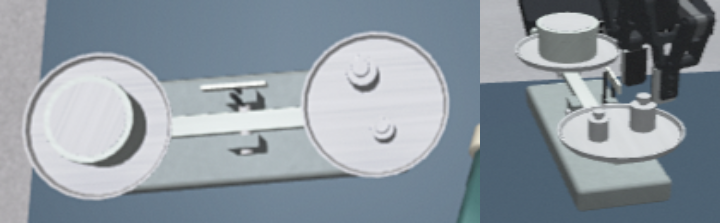

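Both weights stand upright in the pan, at (363,72) and (384,129) in the picture. The beam floats level, with the pan floor at about 97 mm and the tin's pan at the same height, and the arm is clear.

```bash
python3 -c "
from rig import *
print(finish_job())"
```

```text
the job is handed in; nothing more can be done
None
```

The 200 g and 100 g weights stand upright in the once-empty pan and the beam floats level with the tin; I handed the job in at about 21 s with the arm clear of the balance.

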